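# Put the lids on the washed sauce pots

## Task

Put its own lid on each of the four washed pots - small round, large round, square and oblong - so that every lid sits level and fully home on the rim. Leave the pots standing where they are, lower each lid into place instead of dropping it, and leave alone the middle-sized round lid, which belongs to none of them.

Things in the scene. Friction and masses are not known exactly. Their poses are not given: they have to be found in the camera images.
- lid_small_mid (a point): smallest round metal lid (mm): plate 78 diameter, 4 thick; black upright knob 24 diameter, 32 tall, centred on top; plug 56 diameter, 12 deep, beneath. Loose, about 100 g, lies plug down on the bench, 48 tall. Point: on its axis, half-way up; plug underside 24 below it, plate underside 12 below, plate top 8 below, handle top 24 above. z up.
- pot_small_mouth (a point): smaller round metal pot (mm): 74 diameter outside, 68 diameter inside, 65 tall, open on top, empty, loose on the bench, about 350 g. Point: centre of its mouth, level with the rim; z up. Lid home: plate rests on the rim, plug hangs inside with 6 play all round, the lid's point 12 above this one.
- lid_large_mid (a point): largest round metal lid (mm): plate 122 diameter, 4 thick; black upright knob 24 diameter, 32 tall, centred on top; plug 100 diameter, 12 deep, beneath. Loose, about 100 g, lies plug down on the bench, 48 tall. Point: on its axis, half-way up; plug underside 24 below it, plate underside 12 below, plate top 8 below, handle top 24 above. z up.
- pot_large_mouth (a point): larger round metal pot (mm): 118 diameter outside, 112 diameter inside, 65 tall, open on top, empty, loose on the bench, about 350 g. Point: centre of its mouth, level with the rim; z up. Lid home: plate rests on the rim, plug hangs inside with 6 play all round, the lid's point 12 above this one.
- lid_square_mid (a point): square metal lid (mm): plate 94 x 94, 4 thick; black upright bar handle 44 long (along x), 14 wide, 32 tall, centred on top; plug 72 x 72, 12 deep, beneath. Loose, about 100 g, lies plug down on the bench, 48 tall. Point: on its axis, half-way up; plug underside 24 below it, plate underside 12 below, plate top 8 below, handle top 24 above. z up.
- pot_square_mouth (a point): square metal pot (mm): 90 x 90 outside, 84 x 84 inside, 65 tall, open on top, empty, loose on the bench, about 350 g. Point: centre of its mouth, level with the rim; z up. Lid home: plate rests on the rim, plug hangs inside with 6 play all round, the lid's point 12 above this one.
- lid_oblong_mid (a point): oblong metal lid, long along x (mm): plate 124 x 80, 4 thick; black upright bar handle 44 long (along x), 14 wide, 32 tall, centred on top; plug 102 x 58, 12 deep, beneath. Loose, about 100 g, lies plug down on the bench, 48 tall. Point: on its axis, half-way up; plug underside 24 below it, plate underside 12 below, plate top 8 below, handle top 24 above. z up.
- pot_oblong_mouth (a point): oblong metal pot, long along x (mm): 120 x 76 outside, 114 x 70 inside, 65 tall, open on top, empty, loose on the bench, about 350 g. Point: centre of its mouth, level with the rim; z up. Lid home: plate rests on the rim, plug hangs inside with 6 play all round, the lid's point 12 above this one.
- lid_spare_mid (a point): middle-sized round metal lid, fits no pot, leave alone (mm): plate 100 diameter, 4 thick; black upright knob 24 diameter, 32 tall, centred on top; plug 78 diameter, 12 deep, beneath. Loose, about 100 g, lies plug down on the bench, 48 tall. Point: on its axis, half-way up; plug underside 24 below it, plate underside 12 below, plate top 8 below, handle top 24 above. z up.
Not all that is in view belongs to the job. What is shaped like the part that bears lid_oblong_mid but orange is not meant. What is shaped like the part that bears pot_small_mouth but blue is not meant.

How it is judged:
By the outcome, as a careful person would: the job done as asked, in the order asked, and still so for the second after the job is handed in, with the robot touching nothing.
It also fails if it takes over 120 s, if anything falls off the work surface, if the arm or the gripper's body presses on something with over 40 N, if the wrist force passes 120 N, or if a joint passes its speed limit or range.

## Robot

A 6-joint arm with a two-finger parallel gripper is mounted at the origin on the work surface. World frame = base frame: x ahead of the robot, y to its left, z up, the work surface at z = 0. Lengths are in mm, angles in rad, forces in N, time in s.
With the tool pointing down it reaches from about 275 to 825 mm from the base axis. Payload 5.2 kg.
Tool frame: the origin (TCP) lies at the very end of the fingers, on their centre line; the grasp point (between the pads) lies 19 mm behind it; z points along the fingers, y is the direction in which the jaws open and shut (so a half turn about z gives the same grasp; the last joint's range is limited). The gripper opens to 93 mm and grips with 3 to 60 N. Pads are 15 mm wide; open, the fingers measure 128 mm over their backs; the gripper's body (75 mm by 188 mm) begins 65 mm behind the grasp point.
Start: joints at [1.104, 0.259, 1.535, -0, 1.348, -0.203], TCP at [143.39, 530.984, 218.653] pointing down, gripper open.
Joint ranges: [-3.14, 3.14], [-0.91, 2.08], [0.19, 2.58], [-1.22, 4.36], [0.22, 2.71], [-3.12, 3.12]. Speed limits (rad/s): [2.57, 2.57, 3.14, 3.14, 3.14, 3.14].

## Interface

Orientations are given as [roll, pitch, yaw] about the fixed x, y, z axes, in that order (R = Rz(yaw) Ry(pitch) Rx(roll)).
In Python, from bench import robot gives the robot as it stands. The module is installed in compiled form; this text tells all that it offers. Calls block until the motion is done:
- robot.move_ptp(position, orientation): joint-space move of the TCP to a pose.
- robot.move_linear(position, ori=None, speed=150, f_stop=None): straight line of the TCP; ori=None keeps the orientation; speed is the mean speed in mm/s. With f_stop (N) it stops when the force on the tool has changed by that much, and returns True; else False.
- robot.move_j(angles): joint-space move.
- robot.move_gripper(opening): opening from 0.0 (shut) to 1.0 (fully open); the grip force is fixed at half the most; returns when the fingers have stopped.
- robot.sleep(seconds).
- robot.inverse_kinematics(position, orientation): joint angles nearest the present ones, or None.
- robot.get_image(name): name is "scene" or "top"; returns a dict with "img" (480x640x3 uint8, blue, green, red), "fovy" (degrees; the focal length in pixels is half the picture's height over the tangent of half this angle, whatever the lens; pixels are square), "cx", "cy" (the principal point, pixels), "eye" and "orientation" of the camera in the world. Camera axes: x right, y down, z forward; pixel columns grow to the right and rows downward; lengths in mm; the calibration is good to about 2 mm. A picture is of the moment at which its call begins. There is no depth.
A pose or a line that the arm cannot do raises robot.MotionError and nothing moves.
- robot.hand_in(): hands the job in, once; it reports no verdict.
Readings, each from a call of its own:
- robot.current_t(): time.
- robot.current_qpos(): joint angles.
- robot.current_joint_vel(): joint speeds.
- robot.current_joint_efforts(): joint torques, N m.
- robot.current_tcp_pos(): TCP position.
- robot.current_eef_rot(): TCP orientation.
- robot.current_contact_force(): force on the tool from outside, world axes, zero at the start.
- robot.current_ft_torque(): the same for the moment, N m.
- robot.current_gripper_width(): opening from 0.0 (shut) to 1.0 (fully open).
Only numpy, scipy, OpenCV 4.12 (cv2) and the standard library are available. Lean on these libraries where they do the work, as an engineer would, in place of code of your own. Each camera call takes 0.05 s, during which the arm holds its last target. There are 200 camera calls.

## Working session

There is one attempt and no reset: what is moved stays moved. The work goes in short steps, each a Python script; the robot and the scene stay as the last script left them, time stands still between calls to the robot, and variables do not carry over. Pictures are saved under pics/ and viewed, about 12 in all and at most 16, crops included, and the job is handed in when it is done.

```bash
mkdir -p pics; python3 - <<'E'
from bench import robot
import cv2,numpy as np
for n in("scene","top"):
    d=robot.get_image(n); cv2.imwrite(f"pics/{n}0.png",d["img"]); print(n,{k:v for k,v in d.items() if k!="img"})
print(robot.current_t(),robot.current_eef_rot())
E
```

```text
scene {'fovy': 54.96818357974985, 'cx': 321.7258767829265, 'cy': 232.32704608081278, 'eye': array([1003.62535685,  346.16372095,  946.17544805]), 'orientation': array([-2.47567414, -0.01156682,  2.10337398])}
top {'fovy': 53.92124700671374, 'cx': 313.3168450765116, 'cy': 233.52899005489311, 'eye': array([ 276.36903262,   29.55086149, 1199.12152946]), 'orientation': array([-3.02956777, -0.00788897, -1.55140438])}
0.1 [-3.13994106e+00 -3.17833678e-04  2.87777043e+00]
```

View pics/top0.png

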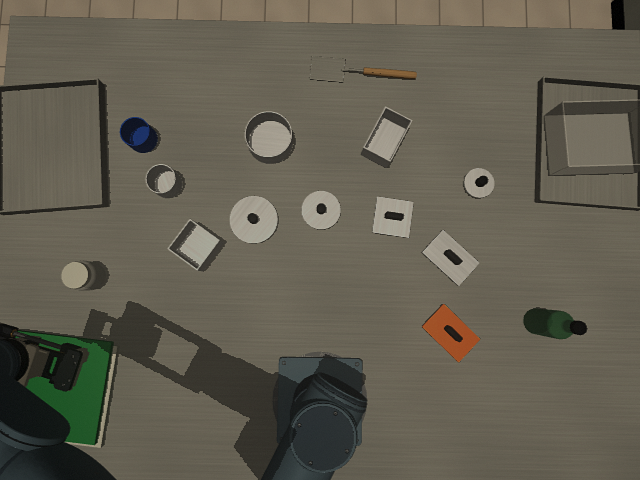

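View pics/scene0.png

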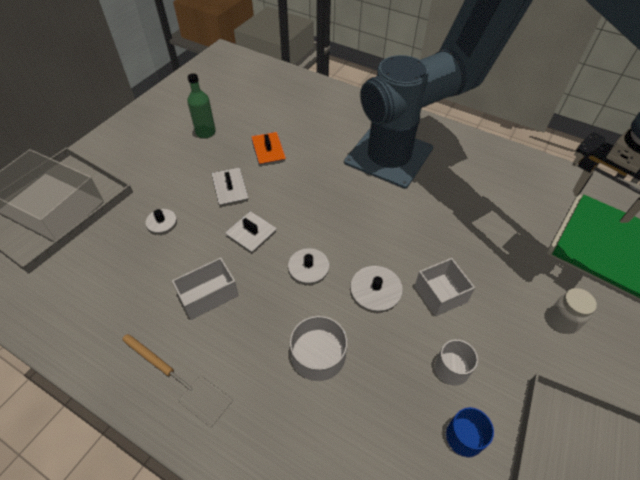

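```bash
python3 - <<'E'
import cv2,numpy as np
im=cv2.imread("pics/top0.png")
for n,(x,y) in {"a":(130,100),"b":(340,100)}.items():
    c=cv2.resize(im[y:y+190,x:x+180],None,fx=3.15,fy=3.15,interpolation=cv2.INTER_CUBIC)if 0 else cv2.resize(im[y:y+190,x:x+180],None,fx=3,fy=3,interpolation=cv2.INTER_CUBIC)
    cv2.imwrite(f"pics/top0{n}.png",c)
for n in("top","scene"):
    im=cv2.imread(f"pics/{n}0.png");h=cv2.cvtColor(im,cv2.COLOR_BGR2HSV)
    m=((h[...,2]>165)&(h[...,1]<60)).astype(np.uint8)
    cs,_=cv2.findContours(m,cv2.RETR_EXTERNAL,cv2.CHAIN_APPROX_NONE)
    for c in cs:
        if cv2.contourArea(c)>150: print(n,cv2.contourArea(c),cv2.boundingRect(c),cv2.minAreaRect(c))
E
```

```text
top 699.0 (180, 225, 39, 40) ((198.2799835205078, 244.45997619628906), (26.200002670288086, 31.200002670288086), 36.869895935058594)
top 1018.0 (373, 197, 37, 41) ((392.5500183105469, 216.6499786376953), (36.34529113769531, 35.921024322509766), 8.13010311126709)
top 1113.0 (231, 197, 46, 46) ((257.16497802734375, 223.30963134765625), (34.71131896972656, 45.99627685546875), 40.91438674926758)
top 1065.5 (302, 191, 38, 38) ((320.5, 209.5), (37.0, 37.0), 90.0)
scene 259.5 (442, 354, 23, 20) ((454.2500305175781, 362.75), (28.284271240234375, 13.435027122497559), 45.0)
scene 1304.5 (293, 331, 48, 37) ((316.5, 349.0), (36.0, 47.0), 90.0)
scene 448.5 (567, 289, 29, 24) ((580.840087890625, 300.3800354003906), (30.200002670288086, 19.600000381469727), 36.869895935058594)
scene 367.5 (428, 276, 29, 25) ((442.189208984375, 287.3648681640625), (26.85320472717285, 17.088401794433594), 54.462318420410156)
scene 422.5 (181, 276, 47, 29) ((203.60003662109375, 289.20001220703125), (9.838699340820312, 47.404640197753906), 63.43495178222656)
scene 1596.5 (352, 266, 50, 43) ((376.5, 287.0), (42.0, 49.0), 90.0)
scene 941.0 (289, 249, 40, 32) ((308.5, 264.5), (31.0, 39.0), 90.0)
scene 660.0 (227, 212, 48, 38) ((250.8620147705078, 229.89820861816406), (29.799402236938477, 38.14054489135742), 47.7263069152832)
scene 285.0 (146, 210, 30, 21) ((160.61764526367188, 220.4706268310547), (19.16031265258789, 29.589345932006836), 75.96376037597656)
scene 569.0 (213, 169, 34, 34) ((229.66009521484375, 185.19381713867188), (30.056222915649414, 27.882579803466797), 77.00537872314453)
```

View pics/top0a.png

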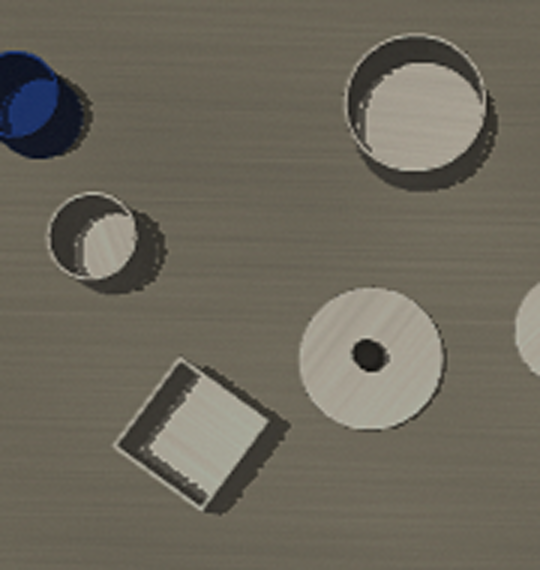

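View pics/top0b.png

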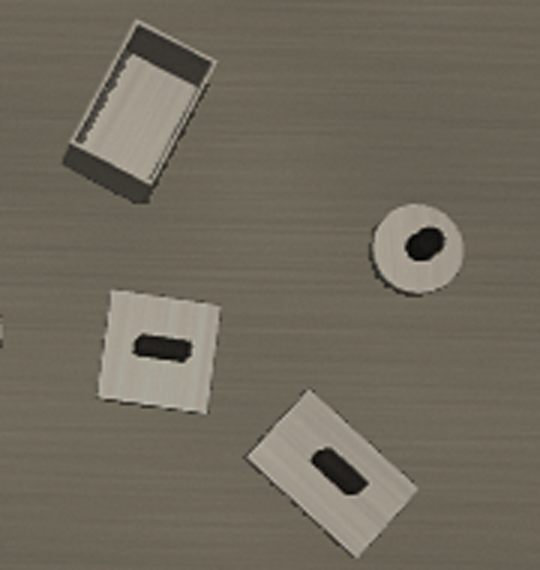

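```bash
cat > vis.py <<'E'
import numpy as np,cv2
from scipy.spatial.transform import Rotation as R
C={}
def setcam(n,d):
    f=240/np.tan(np.radians(d["fovy"])/2); C[n]=(f,d["cx"],d["cy"],np.array(d["eye"]),R.from_euler("xyz",d["orientation"]).as_matrix())
def ray(n,uv,z):
    f,cx,cy,e,M=C[n]; uv=np.atleast_2d(uv).astype(float)
    r=np.c_[(uv[:,0]-cx)/f,(uv[:,1]-cy)/f,np.ones(len(uv))]@M.T
    return (e+r*((z-e[2])/r[:,2])[:,None])[:,:2]
def proj(n,P):
    f,cx,cy,e,M=C[n]; q=(np.atleast_2d(P)-e)@M
    return np.c_[f*q[:,0]/q[:,2]+cx,f*q[:,1]/q[:,2]+cy]
def outline(s,x,y,yaw,z):
    if np.isscalar(s): a=np.linspace(0,2*np.pi,73); p=np.c_[np.cos(a),np.sin(a)]*s/2
    else: p=np.array([[1,1],[1,-1],[-1,-1],[-1,1],[1,1]])*np.array(s)/2
    c,t=np.cos(yaw),np.sin(yaw); p=p@np.array([[c,t],[-t,c]])
    return np.c_[p+[x,y],np.full(len(p),z)]
SZ=dict(pot_small=(74,65),pot_large=(118,65),pot_square=((90,90),65),pot_oblong=((120,76),65),
 lid_small=(78,16),lid_large=(122,16),lid_square=((94,94),16),lid_oblong=((124,80),16))
E
cat > m1.py <<'E'
from bench import robot
from vis import *
import json
im={}
for n in("top","scene"): d=robot.get_image(n); setcam(n,d); im[n]=d["img"].copy()
A,B=(130,100),(340,100)
px=dict(pot_small=(A,[(92,236)]),pot_large=(A,[(416,103)]),lid_large=(A,[(371.5,359)]),
 pot_square=(A,[(181,358),(270,420),(205,511),(114,444)]),
 pot_oblong=(B,[(137,20),(216,62),(152,187),(68,147)]),
 lid_small=(B,[(418,248)]),lid_square=(B,[(112,290),(220,306),(206,413),(98,398)]),
 lid_oblong=(B,[(309,390),(417,489),(358,556),(247,458)]))
P={}
for k,(o,p) in px.items():
    w=ray("top",(np.array(p)+.5)/3-.5+np.array(o),SZ[k][1]); c=w.mean(0); yaw=0
    if len(w)==4:
        e=np.roll(w,-1,0)-w; i=0 if k=="pot_oblong" else 0
        v=(e[0]-e[2])/2; u=(e[1]-e[3])/2
        l=(np.linalg.norm(v),np.linalg.norm(u)); a,b=np.arctan2(*v[::-1]),np.arctan2(*u[::-1])
        d=(b-a-np.pi/2+np.pi/2)%np.pi-np.pi/2  # skew
        yaw=a+d/2
        if k=="lid_square": pass
        if l[1]>l[0]*1.1: yaw+=np.pi/2
        print(k,"sides",np.round(l,1),"skew",round(np.degrees(d),1))
    yaw=(yaw+np.pi/2)%np.pi-np.pi/2
    P[k]=[*c,yaw]; print(k,np.round(c,1),round(np.degrees(yaw),1))
json.dump(P,open("P.json","w"))
out=[]
for n,(x,y,w,h) in dict(top=(140,95,360,200),scene=(130,150,360,240)).items():
    b=cv2.resize(im[n][y:y+h,x:x+w],None,fx=2.2,fy=2.2,interpolation=cv2.INTER_CUBIC)
    for k,p in P.items():
        q=(proj(n,outline(SZ[k][0],*p,SZ[k][1]))-[x,y]+.5)*2.2-.5
        cv2.polylines(b,[np.round(q*8).astype(np.int32)],True,(0,0,255),1,cv2.LINE_AA,3)
    cv2.imwrite(f"pics/ov_{n}.png",b)
E
python3 m1.py
```

```text
pot_small [532.3 399.7] 0.0
pot_large [649.8 139.2] 0.0
lid_large [442.7 174.8] 0.0
pot_square sides [90.  87.6] skew -0.3
pot_square [372.9 310.2] 55.8
pot_oblong sides [ 75.4 121.7] skew -0.4
pot_oblong [ 655.7 -156. ] -26.6
lid_small [ 550.2 -399. ] 0.0
lid_square sides [92.1 92.9] skew -0.2
lid_square [ 456.3 -177.7] 82.8
lid_oblong sides [121.6  77.4] skew -0.2
lid_oblong [ 356.4 -323.4] 48.3
```

View pics/ov_top.png

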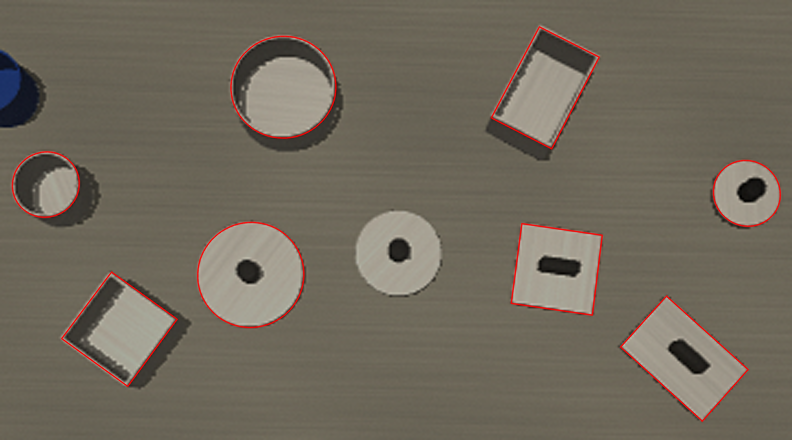

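View pics/ov_scene.png

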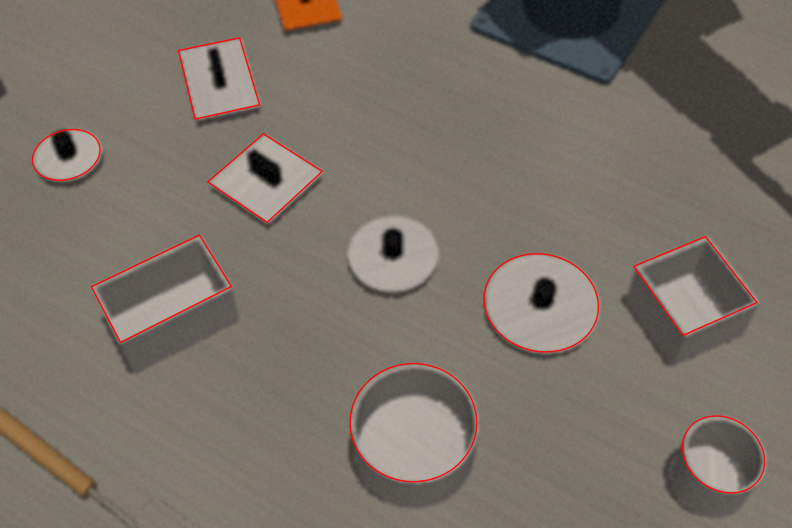

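```bash
cat > act.py <<'E'
from bench import robot
import numpy as np,json
P=json.load(open("P.json"));H=190
def yaw_for(x,y,z,yaws):
    best=None
    for a in yaws:
        a=(a+np.pi)%(2*np.pi)-np.pi
        q=robot.inverse_kinematics([x,y,z],[np.pi,0,a])
        if q is not None and (best is None or abs(q[5])<best[0]): best=(abs(q[5]),a)
    return best[1]
def st(m): print(m,"t",round(robot.current_t(),1),"tcp",np.round(robot.current_tcp_pos(),1),"F",np.round(robot.current_contact_force(),1),"w",round(robot.current_gripper_width(),3))
def pick(k,yaws):
    x,y,_=P["lid_"+k]; a=yaw_for(x,y,20,yaws); o=[np.pi,0,a]
    robot.move_gripper(0.8)
    robot.move_ptp([x,y,H],o); robot.move_linear([x,y,50],speed=150)
    hit=robot.move_linear([x,y,21],speed=40,f_stop=8); st(f"down hit={hit}")
    robot.move_gripper(0.0); st("gripped")
    robot.move_linear([x,y,40],speed=40); robot.move_linear([x,y,H],speed=150); st("lifted")
def place(k,yaws):
    x,y,_=P["pot_"+k]; a=yaw_for(x,y,74,yaws); o=[np.pi,0,a]
    robot.move_ptp([x,y,H],o); robot.move_linear([x,y,100],speed=120); st("above")
    hit=robot.move_linear([x,y,72.5],speed=15,f_stop=4); st(f"placed hit={hit}")
def release(k):
    robot.move_gripper(0.5 if k in("small","large") else .4); st("released")
    x,y,_=robot.current_tcp_pos(); robot.move_linear([x,y,120],speed=80); robot.move_linear([x,y,H],speed=150)
E
python3 - <<'E'
from act import *
b=np.arctan2(P["lid_small"][1],P["lid_small"][0])
Y=[b+i*np.pi/2 for i in range(4)]
pick("small",Y)
b=np.arctan2(P["pot_small"][1],P["pot_small"][0]); place("small",[b+i*np.pi/2 for i in range(4)])
E
```

```text
down hit=False t 6.2 tcp [ 550.3 -399.2   21.1] F [-0.1  0.2  0.3] w 0.801
gripped t 7.1 tcp [ 550.1 -399.    21. ] F [-1.3  0.2  0.2] w 0.252
lifted t 8.9 tcp [ 549.7 -398.6  188.7] F [ 0.3 -0.9 -0.5] w 0.253
above t 12.6 tcp [532.9 399.9 100.8] F [-0.1 -0.6 -0.7] w 0.252
placed hit=True t 14.2 tcp [532.3 399.7  73.9] F [-0.5 -0.2  5. ] w 0.253
```

```bash
python3 - <<'E'
from act import *
release("small")
Y=lambda k:[np.arctan2(P[k][1],P[k][0])+i*np.pi/2 for i in range(4)]
pick("large",Y("lid_large")); place("large",Y("pot_large")); release("large")
import cv2
pick("square",[P["lid_square"][2]+i*np.pi for i in range(2)])
d=robot.get_image("scene")["img"]; cv2.imwrite("pics/s1.png",cv2.resize(d[200:420,270:500],None,fx=2.6,fy=2.6))
E
```

```text
released t 14.8 tcp [531.4 399.2  72.5] F [ 0.6 -0.3 -0.2] w 0.501
down hit=False t 19.7 tcp [442.8 174.8  21. ] F [ 0.  -0.1  0.3] w 0.8
gripped t 20.6 tcp [442.7 174.8  21. ] F [ 0.3 -0.4  0.3] w 0.253
lifted t 22.3 tcp [442.  174.7 189. ] F [-0.  -0.2 -0.3] w 0.253
above t 24.1 tcp [650.3 139.4 101.1] F [ 0.6 -0.9  0.2] w 0.251
placed hit=True t 25.7 tcp [649.8 139.2  74. ] F [-0.8 -0.7  5.3] w 0.254
released t 26.3 tcp [648.7 139.2  72.6] F [-0.3 -0.1 -1.5] w 0.498
down hit=False t 31.6 tcp [ 456.4 -177.7   21. ] F [-0.6  0.  -0.1] w 0.798
gripped t 32.6 tcp [ 456.3 -177.7   21. ] F [-0.4  0.2  0.6] w 0.15
lifted t 34.4 tcp [ 455.7 -177.3  189. ] F [-0.1  0.1 -2.5] w 0.146
```

View pics/s1.png

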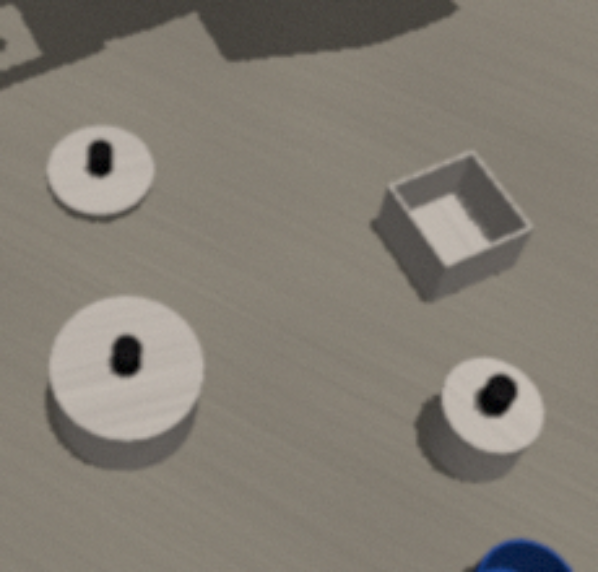

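The crop shows the small lid at about (493,405) and the large one at about (127,367), both flush and centred on upright pots. The square pot at about (455,225) is untouched, so I'll carry on.

```bash
python3 - <<'E'
from act import *
import cv2
place("square",[P["pot_square"][2]+i*np.pi/2 for i in range(4)]); release("square")
pick("oblong",[P["lid_oblong"][2]+i*np.pi for i in range(2)])
place("oblong",[P["pot_oblong"][2]+i*np.pi for i in range(2)]); release("oblong")
robot.move_ptp([143.39,530.984,218.653],[np.pi,0,2.878]); st("park")
from vis import *
for n,(x,y,w,h) in dict(top=(140,95,360,200),scene=(130,150,360,240)).items():
    d=robot.get_image(n); setcam(n,d)
    b=cv2.resize(d["img"][y:y+h,x:x+w],None,fx=2.2,fy=2.2,interpolation=cv2.INTER_CUBIC)
    for k in("small","large","square","oblong"):
        p=P["pot_"+k]; q=(proj(n,outline(SZ["lid_"+k][0],*p,69))-[x,y]+.5)*2.2-.5
        cv2.polylines(b,[np.round(q*8).astype(np.int32)],True,(0,0,255),1,cv2.LINE_AA,3)
    cv2.imwrite(f"pics/fin_{n}.png",b)
E
```

```text
above t 37.1 tcp [373.5 310.4 100.6] F [ 0.2  0.8 -1.2] w 0.152
placed hit=True t 38.7 tcp [372.9 310.2  74. ] F [-0.  -0.   5.3] w 0.151
released t 39.3 tcp [372.  309.8  73.1] F [-0.   0.7 -0.4] w 0.399
down hit=False t 45.6 tcp [ 356.5 -323.5   21. ] F [-0.3 -0.7 -0.3] w 0.8
gripped t 46.6 tcp [ 356.4 -323.4   21. ] F [0.2 0.6 1.6] w 0.15
lifted t 48.4 tcp [ 356.  -322.9  189. ] F [-0.4  0.4 -1.1] w 0.149
above t 50.6 tcp [ 656.3 -156.5  101. ] F [-0.3  0.3 -0.3] w 0.147
placed hit=True t 52.1 tcp [ 655.7 -156.    74. ] F [0.4 0.2 5.1] w 0.146
released t 52.8 tcp [ 654.7 -155.6   72.4] F [-0.  -0.6  0.7] w 0.399
park t 57.1 tcp [144.2 530.9 218.6] F [-0.4 -0.  -0.4] w 0.397
```

View pics/fin_top.png

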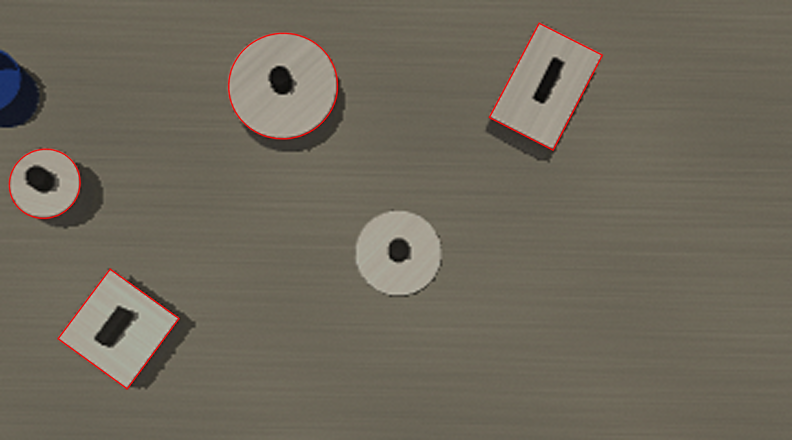

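View pics/fin_scene.png

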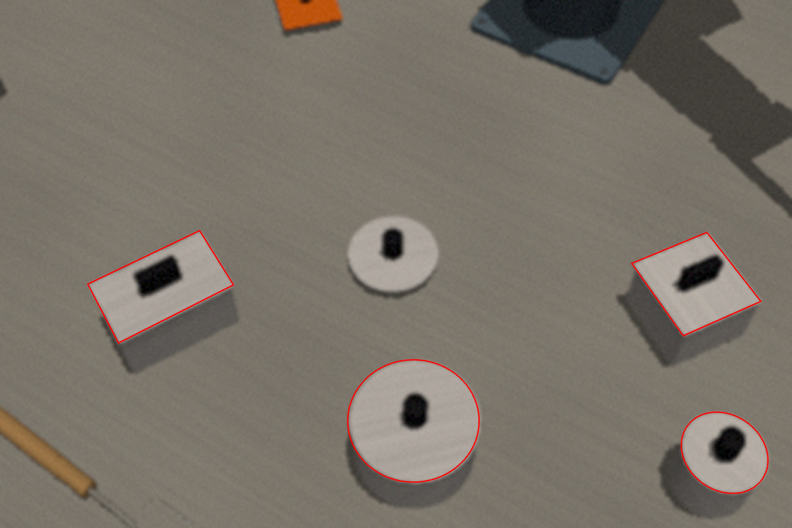

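All four lids match the predicted seated outlines in both views, and the spare lid at (398,253) in the top crop hasn't moved.

```bash
python3 -c "
from bench import robot
robot.hand_in()"
```

```text
the job is handed in; nothing more can be done
```

All four lids are on their own pots, and I handed the job in at about 57 s of the 120 s allowed. I placed them in the order listed: small round, large round, square, oblong.

- **Placing:** each lid was lowered at 15 mm/s until it touched. Contact came at TCP heights of 73.9–74.0 mm, against 74 mm expected for a lid fully home. The force on the tool was about 5 N each time.
- **Last check:** with the arm parked, both cameras showed each lid matching the outline predicted for a level, seated lid on the pot's original position. The middle-sized round lid looked unmoved, and the orange lid and blue pot were never approached.

No check failed or disagreed. `hand_in` gave no verdict.

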